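# Make up a three-pot sample caddy and stack it on its crate

## Robot

A 7-joint arm with a two-finger parallel gripper is mounted at the origin on the work surface. World frame = base frame: x ahead of the robot, y to its left, z up, the work surface at z = 0. Lengths are in m, angles in rad, forces in N, time in s.
With the tool pointing down it reaches from about 0.425 to 0.875 m from the base axis. Payload 4.7 kg.
Tool frame: the origin (TCP) lies between the finger pads; the fingertips stand 14 mm ahead of it and the grasp point (between the pads) lies 5 mm behind it; z points along the fingers, y is the line along which they close (so a half turn about z gives the same grasp; the last joint's range is limited). The gripper opens to 87 mm and grips with 3 to 60 N. Pads are 19 mm wide; open, the fingers measure 117 mm over their backs; the gripper's body (75 mm by 190 mm) begins 51 mm behind the grasp point.
Start: joints at [-1.105, 0.321, -0.07, 1.45, 0.023, 1.371, -0.057], TCP at [0.284, 0.585, 0.237] pointing down, gripper open.
Joint ranges: [-2.86, 2.86], [-0.3, 2.09], [-1.38, 1.24], [0.06, 2.45], [-1.56, 4.7], [0.09, 2.05], [-2.69, 2.69]. Speed limits (rad/s): [2.57, 2.57, 3.14, 3.14, 3.14, 3.14, 3.14].

## Interface

Orientations are given as a rotation vector (axis times angle).
In Python, from bench import ctrl gives the robot as it stands.
- The arm moves only by the shell command python3 -m inch 'ROWS' [OPENING] [FORCE]. ROWS is JSON, a list of rows, each a list of 6 numbers: the shift along the world's x, y, z in mm, then the turn, a rotation vector about the world's x, y, z in degrees. In form: [[tx, ty, tz, rx, ry, rz], ...]. A call has 1 to 20 rows; each row is the pose to reach, as a shift and turn from the pose commanded when the call began; what a row does not reach only later rows make up. A row lasts 1/8 s, in which the tool goes at most 62.5 mm and 10.7 degrees, less where a joint would pass 70% of its speed; a pose out of reach is approached as far as the arm can. A call with a gripper value outside its range is refused whole. OPENING is the finger opening in mm, from 0 to 87, set as the call begins (- or left out, the last holds). The fingers move at their own pace and stop on an object; FORCE is the grip in N (left out, the last holds). Time passes only in rows, so rows that repeat a pose let the fingers close. It gives the time, the measured TCP pose, the force, the opening and the grip force at its end, in the units of the state.
- ctrl.get_state(): the state, without advancing time (a new reading comes with each control period).
- ctrl.get_image(name): name is "scene" or "top"; returns (picture, depth): 420x560x3 uint8, red, green, blue; 420x560 float32, m along the optical axis (not along the pixel's ray), 0 where there is no reading.
- ctrl.camera_params(name): a dict with "mtx" (3x3 intrinsics, pixels), "T" (4x4, takes a point from camera to world coordinates). Camera axes: x right, y down, z forward; pixel columns grow to the right and rows downward; lengths in m; the calibration is good to about 2 mm. A picture is of the moment at which its call begins. camera_params takes no time and is no camera call.
- ctrl.close_job(): hands the job in; it is judged then, once.
The state is a dict: "time": time; "joint_positions": joint angles; "qd": joint speeds; "joint_torque": joint torques, N m; "position": TCP position; "tool_rot": TCP orientation; "ft_force": force on the tool from outside, world axes, zero at the start; "torque": the same for the moment, N m; "grip_width": opening from 0.0 (shut) to 1.0 (fully open); "grip_force": force on a finger pad.
Only numpy, scipy, OpenCV 4.12 (cv2) and the standard library are available. Lean on these libraries where they do the work, as an engineer would, in place of code of your own. Each camera call takes 0.05 s, during which the arm holds its last target. There are 200 camera calls.

## Task

The caddy must go out with exactly three sample pots: one is in it already, so first take two more pots from the sloping rack and stand them upright in the caddy where it stands on the counter, leaving the last pot and the dropper bottle in the rack. Then lift the loaded caddy by its handle and lower it onto the crate so that all four feet sit fully down in the corner sockets, with the pots still upright and the caddy let go. Set things down rather than dropping them, and do not disturb anything else on the counter.

Things in the scene. Friction and masses are not known exactly. Their poses are not given: they have to be found in the camera images.
- pot_a: White lidded sample pot: a plain cylinder 40 mm across, 60 mm tall, about 70 g, with a thin grey line below its lid (upper 24 mm, same width). Origin at the centre of its underside, z along the pot to its lid. Starts in one of the rack's four pockets, leaning 35 degrees from vertical, lid towards the robot's side.
- pot_b: A sample pot exactly like pot_a, in another pocket of the rack.
- pot_c: A sample pot exactly like pot_a, in another pocket of the rack.
- pot_d: A sample pot exactly like pot_a, that already stands upright in the caddy, on the caddy's +y side of the handle.
- dropper_bottle: White dropper bottle, same base (40 mm) as the pots but with shoulders at 46 mm and a slim 20 mm cap, 80 mm tall in all, in the remaining pocket of the rack. It is not a pot and stays where it is. Origin at the centre of its underside, z along it.
- rack: Aluminium sloping rack, fixed, 324 mm wide, four pockets 88 mm apart along its y (-132, -44, 44, 132 mm). Its floor rises 35 degrees towards +x (away from the robot) and is 45 mm above the counter at x = 0, where the pots' underside centres lie; a lip on the low side covers 27 mm of each pot; ribs 8 mm high part the pockets, so pots lift out along their own axis. Origin on the counter.
- caddy: Loose grey tray, 200 (x) by 166 mm (y), about 350 g, handle along x over its middle (posts 12 mm square at x = +-55). Origin central, at the underside of its four feet. Inner floor z = 17 mm, wall rim z = 35, walls 4 thick. Feet at x = +-88, y = +-71, 12 mm tall: upper half 18 mm square, lower half 12. Two pots fit each side of the handle, about x = +-48, y = +-48; holds only pot_d at the start.
- caddy_handle (a point): Centre of the caddy's black handle bar: 122 mm long along the caddy's x, 14 mm thick along its y, 22 mm tall, centre 101 mm above the underside of the feet.
- crate: Grey lower tray, fixed, 208 (x) by 174 mm (y), with a socket in each corner at x = +-88, y = +-71 mm: 24 mm square, 10 deep, rims 50 mm and socket floors 40 mm above the counter. Origin at the centre of its underside. With the caddy seated (either way round) the caddy's origin is 40 mm above the crate's and their axes are parallel.
- steel_cup: Bystander: open steel cup 60 mm across, 65 mm tall; origin under its centre.
- meter: Bystander: blue handheld meter lying flat, 105 x 55 x 18 mm; origin under its centre.
- pill_bottle: Bystander: amber pill bottle 46 mm across, 72 mm tall; origin under its centre.
- dish: Bystander: steel instrument dish 170 x 100 x 35 mm; origin under its centre.
Not all that is in view belongs to the job. Leave any pink or yellow look-alike of the pot_b alone.

How it is judged:
On the way, in this order (a step that is already met when the one before it is completed fails the run):
1. a second pot stands in the caddy, which is on the counter (x of pot_d in the frame of caddy between -0.085 and 0.085 m and y of pot_d in the frame of caddy between -0.07 and 0.07 m and z of pot_d in the frame of caddy between 0.01 and 0.025 m and angle between pot_d's own z axis and vertical below 0.15 rad and (((x of pot_a in the frame of caddy between -0.085 and 0.085 m and y of pot_a in the frame of caddy between -0.07 and 0.07 m and z of pot_a in the frame of caddy between 0.01 and 0.025 m and angle between pot_a's own z axis and vertical below 0.15 rad) and distance of each of pot_b, pot_c from where it was at the start of the episode below 0.03 m) or ((x of pot_b in the frame of caddy between -0.085 and 0.085 m and y of pot_b in the frame of caddy between -0.07 and 0.07 m and z of pot_b in the frame of caddy between 0.01 and 0.025 m and angle between pot_b's own z axis and vertical below 0.15 rad) and distance of each of pot_a, pot_c from where it was at the start of the episode below 0.03 m) or ((x of pot_c in the frame of caddy between -0.085 and 0.085 m and y of pot_c in the frame of caddy between -0.07 and 0.07 m and z of pot_c in the frame of caddy between 0.01 and 0.025 m and angle between pot_c's own z axis and vertical below 0.15 rad) and distance of each of pot_a, pot_b from where it was at the start of the episode below 0.03 m)) and height (world z) of caddy below 0.015 m), for 0.2 s.
2. exactly three pots stand in the caddy, still on the counter; the fourth is still in the rack (x of pot_d in the frame of caddy between -0.085 and 0.085 m and y of pot_d in the frame of caddy between -0.07 and 0.07 m and z of pot_d in the frame of caddy between 0.01 and 0.025 m and angle between pot_d's own z axis and vertical below 0.15 rad and (((x of pot_b in the frame of caddy between -0.085 and 0.085 m and y of pot_b in the frame of caddy between -0.07 and 0.07 m and z of pot_b in the frame of caddy between 0.01 and 0.025 m and angle between pot_b's own z axis and vertical below 0.15 rad) and (x of pot_c in the frame of caddy between -0.085 and 0.085 m and y of pot_c in the frame of caddy between -0.07 and 0.07 m and z of pot_c in the frame of caddy between 0.01 and 0.025 m and angle between pot_c's own z axis and vertical below 0.15 rad) and distance of pot_a from where it was at the start of the episode below 0.03 m) or ((x of pot_a in the frame of caddy between -0.085 and 0.085 m and y of pot_a in the frame of caddy between -0.07 and 0.07 m and z of pot_a in the frame of caddy between 0.01 and 0.025 m and angle between pot_a's own z axis and vertical below 0.15 rad) and (x of pot_c in the frame of caddy between -0.085 and 0.085 m and y of pot_c in the frame of caddy between -0.07 and 0.07 m and z of pot_c in the frame of caddy between 0.01 and 0.025 m and angle between pot_c's own z axis and vertical below 0.15 rad) and distance of pot_b from where it was at the start of the episode below 0.03 m) or ((x of pot_a in the frame of caddy between -0.085 and 0.085 m and y of pot_a in the frame of caddy between -0.07 and 0.07 m and z of pot_a in the frame of caddy between 0.01 and 0.025 m and angle between pot_a's own z axis and vertical below 0.15 rad) and (x of pot_b in the frame of caddy between -0.085 and 0.085 m and y of pot_b in the frame of caddy between -0.07 and 0.07 m and z of pot_b in the frame of caddy between 0.01 and 0.025 m and angle between pot_b's own z axis and vertical below 0.15 rad) and distance of pot_c from where it was at the start of the episode below 0.03 m)) and height (world z) of caddy below 0.015 m), for 0.2 s.
3. the caddy is lifted with the three pots standing in it (x of pot_d in the frame of caddy between -0.085 and 0.085 m and y of pot_d in the frame of caddy between -0.07 and 0.07 m and z of pot_d in the frame of caddy between 0.01 and 0.025 m and angle between pot_d's own z axis and vertical below 0.15 rad and (((x of pot_b in the frame of caddy between -0.085 and 0.085 m and y of pot_b in the frame of caddy between -0.07 and 0.07 m and z of pot_b in the frame of caddy between 0.01 and 0.025 m and angle between pot_b's own z axis and vertical below 0.15 rad) and (x of pot_c in the frame of caddy between -0.085 and 0.085 m and y of pot_c in the frame of caddy between -0.07 and 0.07 m and z of pot_c in the frame of caddy between 0.01 and 0.025 m and angle between pot_c's own z axis and vertical below 0.15 rad) and distance of pot_a from where it was at the start of the episode below 0.03 m) or ((x of pot_a in the frame of caddy between -0.085 and 0.085 m and y of pot_a in the frame of caddy between -0.07 and 0.07 m and z of pot_a in the frame of caddy between 0.01 and 0.025 m and angle between pot_a's own z axis and vertical below 0.15 rad) and (x of pot_c in the frame of caddy between -0.085 and 0.085 m and y of pot_c in the frame of caddy between -0.07 and 0.07 m and z of pot_c in the frame of caddy between 0.01 and 0.025 m and angle between pot_c's own z axis and vertical below 0.15 rad) and distance of pot_b from where it was at the start of the episode below 0.03 m) or ((x of pot_a in the frame of caddy between -0.085 and 0.085 m and y of pot_a in the frame of caddy between -0.07 and 0.07 m and z of pot_a in the frame of caddy between 0.01 and 0.025 m and angle between pot_a's own z axis and vertical below 0.15 rad) and (x of pot_b in the frame of caddy between -0.085 and 0.085 m and y of pot_b in the frame of caddy between -0.07 and 0.07 m and z of pot_b in the frame of caddy between 0.01 and 0.025 m and angle between pot_b's own z axis and vertical below 0.15 rad) and distance of pot_c from where it was at the start of the episode below 0.03 m)) and height (world z) of caddy above 0.03 m and contact force between the fingers and caddy above 0.5 N), for 0.2 s.
At the end, for the whole second after the job is handed in: Caddy level in the crate, all four feet in the sockets (7 mm, 0.08 rad, at most 3.5 mm high); pot_d and exactly two other pots upright (0.15 rad) on its floor; the last pot and the dropper bottle within 30 mm of their starts in the rack; pots and caddy at rest and let go (x of pot_d in the frame of caddy between -0.085 and 0.085 m and y of pot_d in the frame of caddy between -0.07 and 0.07 m and z of pot_d in the frame of caddy between 0.01 and 0.025 m and angle between pot_d's own z axis and vertical below 0.15 rad and (((x of pot_b in the frame of caddy between -0.085 and 0.085 m and y of pot_b in the frame of caddy between -0.07 and 0.07 m and z of pot_b in the frame of caddy between 0.01 and 0.025 m and angle between pot_b's own z axis and vertical below 0.15 rad) and (x of pot_c in the frame of caddy between -0.085 and 0.085 m and y of pot_c in the frame of caddy between -0.07 and 0.07 m and z of pot_c in the frame of caddy between 0.01 and 0.025 m and angle between pot_c's own z axis and vertical below 0.15 rad) and distance of pot_a from where it was at the start of the episode below 0.03 m) or ((x of pot_a in the frame of caddy between -0.085 and 0.085 m and y of pot_a in the frame of caddy between -0.07 and 0.07 m and z of pot_a in the frame of caddy between 0.01 and 0.025 m and angle between pot_a's own z axis and vertical below 0.15 rad) and (x of pot_c in the frame of caddy between -0.085 and 0.085 m and y of pot_c in the frame of caddy between -0.07 and 0.07 m and z of pot_c in the frame of caddy between 0.01 and 0.025 m and angle between pot_c's own z axis and vertical below 0.15 rad) and distance of pot_b from where it was at the start of the episode below 0.03 m) or ((x of pot_a in the frame of caddy between -0.085 and 0.085 m and y of pot_a in the frame of caddy between -0.07 and 0.07 m and z of pot_a in the frame of caddy between 0.01 and 0.025 m and angle between pot_a's own z axis and vertical below 0.15 rad) and (x of pot_b in the frame of caddy between -0.085 and 0.085 m and y of pot_b in the frame of caddy between -0.07 and 0.07 m and z of pot_b in the frame of caddy between 0.01 and 0.025 m and angle between pot_b's own z axis and vertical below 0.15 rad) and distance of pot_c from where it was at the start of the episode below 0.03 m)) and distance of dropper_bottle from where it was at the start of the episode below 0.03 m and horizontal distance between caddy and crate below 0.007 m and angle between the x axis of caddy and the x axis of crate, either way round below 0.08 rad and z of caddy in the frame of crate below 0.0435 m and angle between caddy's own z axis and vertical below 0.05 rad and linear speed of each of pot_a, pot_b, pot_c, pot_d, caddy below 0.02 m/s); the robot touches nothing.
It fails at once if a bystander or the dropper bottle is moved by more than 40 mm (distance of any of steel_cup, meter, pill_bottle, dish, dropper_bottle from where it was at the start of the episode above 0.04 m).
It fails at once if the caddy is dropped (falls faster than 0.5 m/s out of the fingers) (linear speed of caddy above 0.5 m/s and contact force between the fingers and caddy below 0.1 N).
It fails at once if a pot is dropped or thrown (faster than 0.7 m/s while neither it nor the caddy is held) ((linear speed of pot_a above 0.7 m/s and contact force between the fingers and pot_a below 0.1 N and contact force between the fingers and caddy below 0.1 N) or (linear speed of pot_b above 0.7 m/s and contact force between the fingers and pot_b below 0.1 N and contact force between the fingers and caddy below 0.1 N) or (linear speed of pot_c above 0.7 m/s and contact force between the fingers and pot_c below 0.1 N and contact force between the fingers and caddy below 0.1 N) or (linear speed of pot_d above 0.7 m/s and contact force between the fingers and pot_d below 0.1 N and contact force between the fingers and caddy below 0.1 N)).
It also fails if it takes over 72 s, if anything falls off the work surface, if the arm or the gripper's body presses on something with over 40 N, if the wrist force passes 120 N, or if a joint passes its speed limit or range.

## Working session

There is one attempt and no reset: what is moved stays moved. The work goes in short steps, Python scripts to look and compute and a shell command to move; the robot and the scene stay as the last step left them, time stands still between calls to the robot, and variables do not carry over. Pictures are saved under pics/ and viewed, at most 10 in all, crops included, and the job is handed in when it is done.

```bash
ls; mkdir -p pics
cat > h.py <<'E'
import numpy as np,cv2
from bench import ctrl
def cam(n):
    p,d=ctrl.get_image(n); P=ctrl.camera_params(n); return p,d,np.array(P["mtx"]),np.array(P["T"])
def cloud(d,K,T):
    v,u=np.mgrid[:d.shape[0],:d.shape[1]]
    X=np.stack([(u-K[0,2])/K[0,0]*d,(v-K[1,2])/K[1,1]*d,d],-1)
    W=X@T[:3,:3].T+T[:3,3]; W[d==0]=np.nan; return W
E
python3 - <<'E'
from h import *
for n in("scene","top"):
    p,d,K,T=cam(n); cv2.imwrite(f"pics/{n}0.png",p[:,:,::-1]); np.savez(f"{n}0.npz",p=p,d=d,K=K,T=T); print(n,T.round(3).tolist(),K.tolist())
print(ctrl.get_state())
E
```

```text
pics
scene [[-0.017, 0.797, -0.604, 1.355], [1.0, 0.002, -0.025, 0.07], [-0.019, -0.604, -0.797, 1.189], [0.0, 0.0, 0.0, 1.0]] [[507.95530229134573, 0.0, 279.84524344878736], [0.0, 507.95530229134573, 206.33973290034575], [0.0, 0.0, 1.0]]
top [[-0.02, -0.999, 0.03, 0.458], [-1.0, 0.021, 0.008, 0.025], [-0.008, -0.03, -1.0, 1.274], [0.0, 0.0, 0.0, 1.0]] [[442.92253898012365, 0.0, 270.6494399324912], [0.0, 442.92253898012365, 212.05685069089807], [0.0, 0.0, 1.0]]
{'time': 0.1, 'joint_positions': array([-1.10488144,  0.3203013 , -0.07015692,  1.44971849,  0.02262738,
        1.37112047, -0.05690885]), 'qd': array([ 0.00154548, -0.00084786, -0.00159259,  0.00159153,  0.00084501,
       -0.00196092,  0.00075832]), 'joint_torque': array([-7.39845535e-03, -4.48192656e+01, -3.41425091e-01, -2.85045218e+01,
       -5.88050438e-02, -1.59234032e-01,  4.30141808e-04]), 'position': array([0.28390287, 0.58502156, 0.23743426]), 'tool_rot': array([7.03536831e-01, 3.06147770e+00, 1.88557124e-03]), 'ft_force': array([-0.69949171,  0.05437426,  0.59588239]), 'torque': array([0.04257053, 0.02408758, 0.04271101]), 'grip_force': 3.0972848588135093, 'grip_width': 0.9984607606310727}
```

View pics/scene0.png

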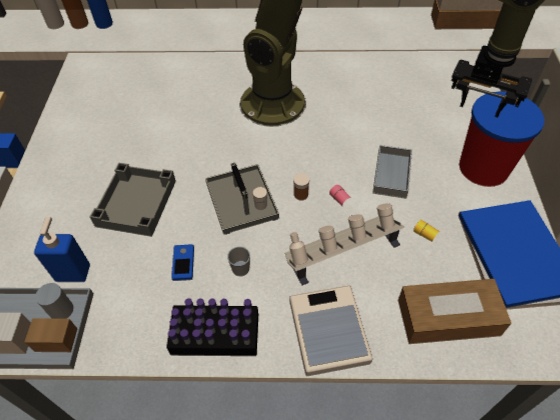

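View pics/top0.png

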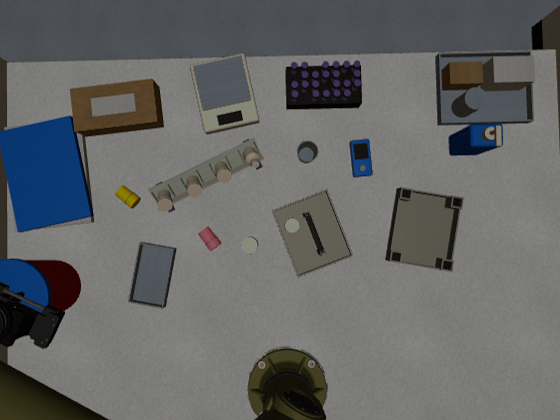

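The scene view shows the rack at (345,240), with the dropper at its left end (297,248) and pots at (328,240), (357,228) and (387,218). The caddy is at (240,198) and the crate at (134,198). In the top view the caddy is at (312,233), its pot at (292,226), the crate at (425,229), and the rack from (157,195) to (260,150).

Run:
```python
from h import *
z=np.load("top0.npz");p,d,K,T=[z[k] for k in "pdKT"];W=cloud(d,K,T)
def reg(u0,u1,v0,v1,z0,z1):
    m=np.zeros(d.shape,bool);m[v0:v1,u0:u1]=1
    return W[m&(W[...,2]>z0)&(W[...,2]<z1)]
print("table z",np.median(reg(200,240,300,340,-.1,.1)[:,2]))
def rect(P):
    r=cv2.minAreaRect((P[:,:2]*1000).astype(np.float32)); return np.round(r[0],1),np.round(r[1],1),round(r[2],1),len(P),np.round(np.median(P[:,2]),4)
print("caddy rim",rect(reg(265,358,183,282,.022,.045)))
print("handle",rect(reg(265,358,183,282,.1,.13)))
pd=reg(275,305,212,242,.068,.085);print("pot_d top",rect(pd),pd[:,:2].mean(0))
print("crate",rect(reg(375,475,175,280,.03,.06)))
for n,r in dict(pill=(236,262,232,258),cup=(290,322,135,167),meter=(340,380,132,180),dish=(120,180,235,312)).items(): print(n,rect(reg(*r,.012,.1)))
R=reg(140,275,130,220,.015,.15);print("rack all",rect(R),R[:,2].min(),R[:,2].max())
s=np.load("scene0.npz");Ws=cloud(s['d'],s['K'],s['T'])
Q=Ws[190:290,275:410].reshape(-1,3);Q=Q[(Q[:,2]>.015)&(Q[:,2]<.16)];print("rack scene",rect(Q))
np.savez("rack.npz",R=R,Q=Q)
# lids: highest
for u0,u1,v0,v1 in((155,176,183,212),(183,204,172,200),(213,233,160,187),(240,266,138,172)):
    P=reg(u0,u1,v0,v1,.075,.15);print(len(P),P.mean(0).round(4),P[P[:,2].argmax()].round(4), rect(P))
big=cv2.resize(p[125:265,140:365,::-1],None,fx=3.5,fy=3.5,interpolation=cv2.INTER_CUBIC);big=cv2.convertScaleAbs(big,alpha=1.6);cv2.imwrite("pics/crop0.png",big)
```

```text
table z 0.0003591771043156555
caddy rim (array([434. , -79.6]), array([200.4, 166.3]), 20.0, 541, np.float64(0.0335))
handle (array([434.4, -79.3]), array([121. ,  14.4]), 20.1, 264, np.float64(0.1121))
pot_d top (array([459.7, -31.9]), array([38.5, 59.5]), 18.5, 168, np.float64(0.0772)) [ 0.45692598 -0.02238687]
crate (array([ 438.7, -392.4]), array([176.9, 208.4]), 79.1, 1079, np.float64(0.0416))
pill (array([406. ,  94.7]), array([43.8, 43. ]), 89.4, 225, np.float64(0.0721))
cup (array([658.6, -68.8]), array([55.4, 59. ]), 88.6, 213, np.float64(0.0523))
meter (array([ 645.4, -224.8]), array([104.9,  56.1]), 4.1, 698, np.float64(0.0182))
dish (array([324.8, 373.8]), array([101.9, 170.9]), 78.7, 575, np.float64(0.0313))
rack all (array([615. , 208.6]), array([384.3, 240.6]), 86.0, 3050, np.float64(0.059)) 0.015023663567923062 0.11685688601220834
rack scene (array([569.5, 197.9]), array([375.3, 355.8]), 83.2, 3651, np.float64(0.0582))
232 [0.5248 0.3177 0.0926] [0.5285 0.3256 0.1075] (array([526.4, 319.6]), array([49.7, 39.5]), 14.4, 232, np.float64(0.0931))
226 [0.5618 0.2389 0.0928] [0.5666 0.2433 0.1058] (array([563.9, 240.7]), array([51. , 39.2]), 24.0, 226, np.float64(0.0932))
222 [0.5986 0.1594 0.093 ] [0.6019 0.1682 0.1084] (array([600.7, 159. ]), array([41.3, 47.4]), 89.5, 222, np.float64(0.0932))
208 [0.6379 0.0816 0.0939] [0.6251 0.0696 0.1169] (array([638.6,  83.4]), array([41.3, 50.2]), 87.5, 208, np.float64(0.0918))
```

View pics/crop0.png

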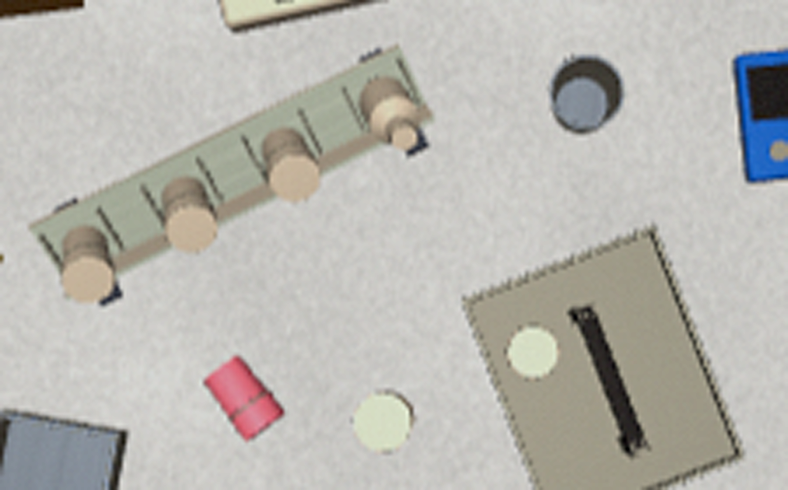

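```bash
cat >> h.py <<'E'
from scipy.spatial.transform import Rotation as Ro
c,s=lambda a:np.cos(np.radians(a)),lambda a:np.sin(np.radians(a))
def go(pos,zt,yaw):  # tcp pos mm, tool z axis, tool-y yaw deg -> row from present pose
    S=ctrl.get_state(); y=np.array([c(yaw),s(yaw),0]);z=np.array(zt,float);z/=np.linalg.norm(z)
    R=np.stack([np.cross(y,z),y,z],1); r=(Ro.from_matrix(R)*Ro.from_rotvec(S["tool_rot"]).inv()).as_rotvec(degrees=True)
    return np.r_[np.array(pos)-1000*S["position"],r].round(1).tolist()
D=(0,0,-1)
E
python3 - <<'E'
from h import *
z=np.load("rack.npz");Q=np.r_[z['R'],z['Q']]
yaw=25.;ax=np.array([-s(35)*c(yaw),-s(35)*s(yaw),c(35)])
ex=np.array([c(yaw),s(yaw),0]);ey=np.array([-s(yaw),c(yaw),0])
for g in([525,318],[562,239],[599,159]):
    g=np.array(g)/1000; lids=[]
    for P in(z['R'],z['Q']):
        N=P[(np.hypot(*(P[:,:2]-g).T)<.032)]
        h=N@ax; top=np.percentile(h,98); L=N[abs(h-top)<.004]
        q=np.c_[L@ey,L@np.cross(ey,ax)]
        (cc,r)=cv2.minEnclosingCircle((q*1000).astype(np.float32)); xr=np.cross(ey,ax)
        m=cc[0]*ey+cc[1]*xr+np.median(L@ax)*1000*ax
        print(len(L),"r",round(r,1),"lid",m.round(1),"base",(m-60*ax).round(1)); lids.append(m)
rb=z['R'];
from h import go
print(go((420,250,260),D,115))
E
```

```text
87 r 20.3 lid [518.9 316.5  96.5] base [550.1 331.   47.3]
69 r 20.9 lid [525.7 312.4  94.4] base [556.9 326.9  45.3]
104 r 20.0 lid [555.  236.9  95. ] base [586.2 251.4  45.9]
77 r 21.0 lid [562.  234.4  94.8] base [593.2 248.9  45.6]
91 r 19.8 lid [592.7 157.3  95.8] base [623.9 171.8  46.7]
77 r 21.1 lid [599.6 153.   94.3] base [630.8 167.5  45.2]
[136.1, -335.0, 22.6, -0.1, 0.0, 50.9]
```

Run:
```python
from h import *
for n in("top","scene"):
    z=np.load(n+"0.npz");W=cloud(z['d'],z['K'],z['T']);P=W.reshape(-1,3);P=P[~np.isnan(P[:,0])]
    def sel(x0,y0,r,a,b):
        q=P[(np.hypot(P[:,0]-x0,P[:,1]-y0)<r)&(P[:,2]>a)&(P[:,2]<b)];R=cv2.minAreaRect((q[:,:2]*1000).astype(np.float32));return np.round(R[0],1),np.round(R[1],1),round(R[2],1),np.median(q[:,2]).round(4)
    print(n);print(" handle",sel(.434,-.079,.075,.107,.12));print(" pill",sel(.406,.095,.04,.066,.09));print(" potd",sel(.457,-.023,.03,.072,.085));print(" cup",sel(.658,-.068,.04,.06,.07))
    print(" crate rim",sel(.44,-.392,.15,.046,.06)," caddy rim",sel(.434,-.079,.14,.031,.039))
```

```text
top
 handle (array([434.4, -79.3]), array([121. ,  14.1]), 20.1, np.float64(0.1124))
 pill (array([404.9,  94.7]), array([43.8, 40.9]), 89.4, np.float64(0.0722))
 potd (array([456.7, -21.4]), array([35.2, 35.2]), 89.0, np.float64(0.0774))
 cup (array([658.6, -68.8]), array([55.4, 59. ]), 88.6, np.float64(0.0648))
 crate rim (array([ 438.7, -392.6]), array([176.2, 207.8]), 79.2, np.float64(0.0502))  caddy rim (array([434.1, -79.6]), array([200.1, 166.3]), 20.0, np.float64(0.0351))
scene
 handle (array([439., -82.]), array([126.6,  14.6]), 19.9, np.float64(0.1113))
 pill (array([411.7,  92.3]), array([43.7, 44.4]), 69.4, np.float64(0.0711))
 potd (array([462.5, -23.8]), array([37.2, 41. ]), 84.4, np.float64(0.0761))
 cup (array([665.6, -71.2]), array([58.2, 57.2]), 5.2, np.float64(0.0635))
 crate rim (array([ 443.9, -394.4]), array([176.1, 212. ]), 79.2, np.float64(0.0493))  caddy rim (array([440.6, -81.1]), array([205.6, 166.1]), 19.8, np.float64(0.0341))
```

```bash
python3 -m inch '[[136,-335,22,0,0,51],[136,-335,22,0,0,51],[136,-335,22,0,0,51],[136,-335,22,0,0,51],[136,-335,22,0,0,51],[136,-335,22,0,0,51],[136,-335,22,0,0,51]]' 64 25
python3 - <<'E'
from h import *
yaw=25.;ax=np.array([-s(35)*c(yaw),-s(35)*s(yaw),c(35)])
b=np.array([553.5,329,45.5]);
print(ctrl.get_state()['position'],go(b+104*ax,-ax,115))
E
```

```text
time: 0.98
position: [0.4218, 0.2446, 0.2582]
tool_rot: [0.669, -3.069, 0.002]
ft_force: [0.7, 1.9, -5.4]
grip_width: 0.735
grip_force: 0.0
[0.42179408 0.24455405 0.258226  ] [77.6, 59.2, -127.5, 14.8, -31.8, 0.4]
```

```bash
python3 -m inch '[[77,57,-60,14.8,-31.7,0],[77,57,-100,14.8,-31.7,0],[77,57,-127,14.8,-31.7,0],[77,57,-127,14.8,-31.7,0],[77,57,-127,14.8,-31.7,0],[77,57,-127,14.8,-31.7,0],[77,57,-127,14.8,-31.7,0],[77,57,-127,14.8,-31.7,0]]'
python3 - <<'E'
from h import *
for n in("scene","top"):
    p,d,K,T=cam(n); cv2.imwrite(f"pics/{n}1.png",p[:,:,::-1]); np.savez(f"{n}1.npz",p=p,d=d,K=K,T=T)
a,b=cv2.imread("pics/scene1.png"),cv2.imread("pics/top1.png")
o=np.vstack([cv2.resize(a[130:280,270:470],None,fx=2,fy=2),cv2.resize(b[110:260,110:310],None,fx=2,fy=2)]).astype(float)
cv2.imwrite("pics/c1.png",np.clip(cv2.resize(np.hstack([o[:300],o[300:]]),(800,300))*1.8,0,255))
yaw=25.;ax=np.array([-s(35)*c(yaw),-s(35)*s(yaw),c(35)])
S=ctrl.get_state();print(S['position'],S['ft_force'],S['joint_positions'].round(2),go(np.array([553.5,329,45.5])+44*ax,-ax,115))
t=S['position']
for n in("scene","top"):
    P=ctrl.camera_params(n);K=np.array(P["mtx"]);Ti=np.linalg.inv(P["T"]);
    for w in (t,t-.014*ax):
        q=K@(Ti@np.r_[w,1])[:3];print(n,(q/q[2])[:2].round(1))
E
```

```text
time: 1.98
position: [0.4979, 0.3075, 0.133]
tool_rot: [-0.551, 2.478, 0.174]
ft_force: [0.9, 1.3, -5.4]
grip_width: 0.736
grip_force: 0.0
[0.49738616 0.30706229 0.13226848] [ 0.2483904   0.63134543 -5.93549707] [-0.69 -0.08  0.    2.26  0.38  0.39  1.02] [33.2, 11.3, -50.7, 0.0, 0.0, -0.1]
scene [381.6 189.4]
scene [382.6 194.2]
top [164.8 212.3]
top [164.6 209.7][ WARN:0@1.606] global loadsave.cpp:1063 imwrite_ Unsupported depth image for selected encoder is fallbacked to CV_8U.
```

View pics/c1.png

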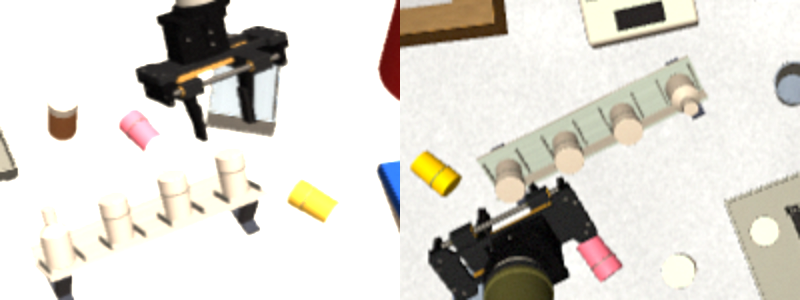

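The crop shows the open gripper above the low-side end pot. In the scene half, the fingertips are at about (203,138) and (278,125) in the crop. In the top half, the pot lid sits at (510,188).

Run:
```python
from h import *
yaw=25.;ax=np.array([-s(35)*c(yaw),-s(35)*s(yaw),c(35)]);ey=np.array([-s(yaw),c(yaw),0]);xr=np.cross(ey,ax)
t=np.array([.4974,.3071,.1323])
for n in("scene","top"):
    z=np.load(n+"1.npz");W=cloud(z['d'],z['K'],z['T']);m=(z['p'].max(2)<60)
    P=W[m]-t;L=np.c_[P@ey,P@xr,P@ax]*1000;L=L[(abs(L[:,0])<110)&(abs(L[:,1])<50)&(L[:,2]>-25)&(L[:,2]<60)]
    print(n,len(L))
    for a in range(-20,60,10):
        q=L[(L[:,2]>=a)&(L[:,2]<a+10)]
        for sg in(-1,1):
            w=q[q[:,0]*sg>0]
            if len(w):print(a,sg,len(w),"ey",w[:,0].min().round(1),w[:,0].max().round(1),"xr",w[:,1].min().round(1),w[:,1].max().round(1))
```

```text
scene 327
-20 -1 2 ey -42.9 -41.7 xr -4.5 9.0
-20 1 13 ey 29.3 39.3 xr -9.1 14.1
-10 -1 18 ey -44.9 -37.2 xr -1.4 17.1
-10 1 20 ey 27.9 37.6 xr -4.9 14.8
0 -1 21 ey -45.0 -34.7 xr -4.0 17.4
0 1 23 ey 27.5 40.2 xr -6.4 14.9
10 -1 17 ey -46.5 -35.4 xr 3.1 17.1
10 1 21 ey 26.9 40.2 xr -4.7 15.0
20 -1 21 ey -48.6 -36.0 xr 0.3 14.8
20 1 27 ey 28.9 46.2 xr -5.2 16.0
30 -1 25 ey -50.9 -35.2 xr 0.5 16.7
30 1 36 ey 27.8 45.7 xr -6.4 14.9
40 -1 19 ey -54.0 -39.2 xr -4.2 16.9
40 1 25 ey 32.5 46.3 xr -9.7 18.2
50 -1 12 ey -89.8 -55.3 xr -8.8 38.1
50 1 27 ey 33.2 81.3 xr -17.2 37.9
top 75
-20 -1 2 ey -38.1 -34.0 xr 7.0 9.6
-20 1 2 ey 34.1 40.8 xr -0.8 7.8
-10 -1 7 ey -39.8 -31.3 xr 2.9 8.8
-10 1 11 ey 33.4 39.4 xr -5.4 10.4
0 -1 5 ey -40.1 -33.7 xr 7.1 9.7
0 1 13 ey 33.1 40.9 xr -0.7 9.0
10 1 8 ey 34.4 43.8 xr -10.9 10.4
20 1 8 ey 32.8 43.9 xr -8.4 10.3
30 1 7 ey 33.7 37.7 xr -5.6 2.3
40 1 6 ey 37.9 40.9 xr -0.2 9.4
50 -1 2 ey -85.5 -84.9 xr 25.5 31.9
50 1 4 ey 38.1 39.3 xr 4.6 12.5
```

Run:
```python
from h import *
yaw=25.;ax=np.array([-s(35)*c(yaw),-s(35)*s(yaw),c(35)])
print(ctrl.get_state()['position'],go(np.array([551,331,45.5])+44*ax,-ax,115))
print("lift dir 60",60*ax)
```

```text
[0.49738616 0.30706229 0.13226848] [30.7, 13.3, -50.7, 0.0, 0.0, -0.1]
lift dir 60 [-31.19020744 -14.54423259  49.14912266]
```

```bash
python3 -m inch '[[8,3,-13,0,0,0],[16,7,-26,0,0,0],[23,10,-38,0,0,0],[31,13,-51,0,0,0],[31,13,-51,0,0,0],[31,13,-51,0,0,0]]'; python3 -m inch '[[0,0,0,0,0,0],[0,0,0,0,0,0],[0,0,0,0,0,0],[0,0,0,0,0,0]]' 30 25
```

```text
time: 2.82
position: [0.5278, 0.3199, 0.0808]
tool_rot: [-0.552, 2.479, 0.173]
ft_force: [-0.1, 0.3, -4.9]
grip_width: 0.736
grip_force: 0.0
time: 3.32
position: [0.5279, 0.3199, 0.081]
tool_rot: [-0.552, 2.479, 0.173]
ft_force: [-0.3, -0.6, -3.0]
grip_width: 0.452
grip_force: 25.0
```

```bash
python3 -m inch '[[-8,-3.6,12.3,0,0,0],[-16,-7.3,25,0,0,0],[-26,-12,41,0,0,0],[-36,-17,57,0,0,0],[-46,-21.5,72,0,0,0],[-56,-26,100,0,0,0],[-60,-30,130,0,0,0],[-60,-30,150,0,0,0],[-60,-30,150,0,0,0]]'
python3 - <<'E'
from h import *
C=np.array([434.2,-79.5]);
def loc(x,y): return C+np.array([c(20)*x-s(20)*y,s(20)*x+c(20)*y])
a=loc(50,-51);b=loc(-45,-51);print(a,b)
print(go((430,140,220),D,65)); print(go((*a,180),D,20), ctrl.get_state()['grip_force'])
E
```

```text
time: 4.45
position: [0.4684, 0.2904, 0.2325]
tool_rot: [-0.551, 2.476, 0.175]
ft_force: [0.1, 1.0, -5.8]
grip_width: 0.453
grip_force: 25.0
[ 498.62765835 -110.32331649] [ 409.35685937 -142.81523011]
[-38.4, -150.4, -12.5, -0.0, 36.3, -48.5]
[30.2, -400.7, -52.5, 15.1, 36.5, -91.8] 24.998164759017527
```

```bash
python3 -m inch '[[-10,-30,-5,0,36.3,-48.5],[-20,-65,-10,0,36.3,-48.5],[-25,-100,-12,0,36.3,-48.5],[-30,-130,-12,0,36.3,-48.5],[-38,-150,-12,0,36.3,-48.5],[-38,-150,-12,0,36.3,-48.5],[-38,-150,-12,0,36.3,-48.5],[-38,-150,-12,0,36.3,-48.5]]'
python3 - <<'E'
from h import *
print(go((498.6,-110.3,180),D,20))
E
```

```text
time: 5.45
position: [0.4291, 0.1398, 0.2175]
tool_rot: [-0.676, -3.064, 0.001]
ft_force: [0.1, 0.2, -5.3]
grip_width: 0.456
grip_force: 25.0
[69.5, -250.1, -37.5, -0.1, -0.2, -45.1]
```

```bash
python3 -m inch '[[15,-40,0,0,0,-10],[30,-90,0,0,0,-20],[45,-140,0,0,0,-30],[60,-190,-10,0,0,-40],[69,-235,-25,0,0,-45],[69.5,-250,-37.5,0,0,-45],[69.5,-250,-37.5,0,0,-45],[69.5,-250,-37.5,0,0,-45],[69.5,-250,-37.5,0,0,-45]]'
python3 - <<'E'
from h import *
p,d,K,T=cam("top");W=cloud(d,K,T);cv2.imwrite("pics/top2.png",p[150:300,230:400,::-1].repeat(3,0).repeat(3,1))
s_,ds,Ks,Ts=cam("scene");cv2.imwrite("pics/sc2.png",cv2.convertScaleAbs(s_[110:260,170:330,::-1].repeat(4,0).repeat(4,1),alpha=1.6))
print(go((498.6,-110.3,63),D,20),ctrl.get_state()['position'])
E
```

```text
time: 6.58
position: [0.4998, -0.1083, 0.1817]
tool_rot: [-1.796, -2.575, -0.005]
ft_force: [0.2, 0.9, -5.7]
grip_width: 0.452
grip_force: 25.0
[-1.1, -1.3, -118.6, -0.2, -0.0, -0.1] [ 0.49966813 -0.1089982   0.18158747]
```

View pics/sc2.png

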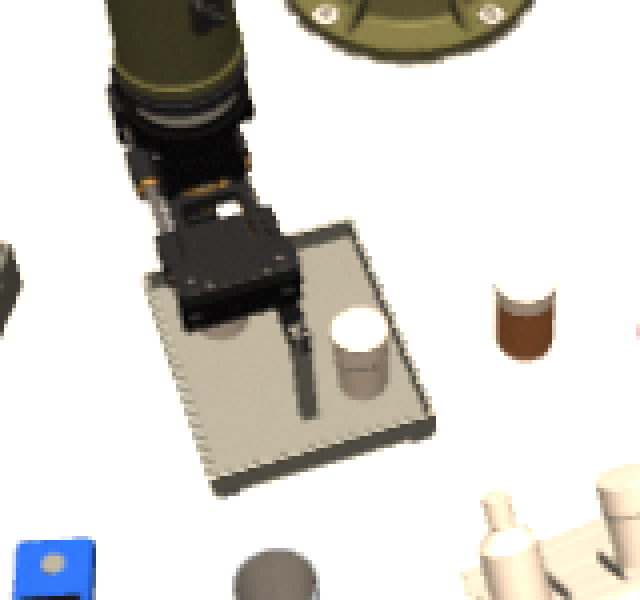

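The pot is held under the gripper at (225,325) in the crop, above the free side of the handle. pot_d stands at (360,350).

```bash
python3 -m inch '[[-1,-1.3,-25,0,0,0],[-1,-1.3,-50,0,0,0],[-1,-1.3,-70,0,0,0],[-1,-1.3,-90,0,0,0],[-1,-1.3,-103,0,0,0],[-1,-1.3,-112,0,0,0],[-1,-1.3,-115,0,0,0],[-1,-1.3,-117,0,0,0],[-1,-1.3,-117,0,0,0],[-1,-1.3,-117,0,0,0]]';  python3 -m inch '[[0,0,-1,0,0,0],[0,0,-2,0,0,0],[0,0,-2,0,0,0],[0,0,-2,0,0,0]]'
```

```text
time: 7.92
position: [0.4986, -0.1116, 0.0645]
tool_rot: [-1.801, -2.571, -0.003]
ft_force: [-0.0, 1.4, -6.9]
grip_width: 0.455
grip_force: 25.0
time: 8.43
position: [0.4984, -0.1115, 0.0621]
tool_rot: [-1.8, -2.571, -0.003]
ft_force: [-0.5, 1.9, -6.0]
grip_width: 0.455
grip_force: 25.0
```

```bash
python3 -m inch '[[0,0,-0.7,0,0,0],[0,0,-1.4,0,0,0],[0,0,-1.4,0,0,0],[0,0,-1.4,0,0,0]]'
```

```text
time: 8.93
position: [0.4984, -0.1115, 0.062]
tool_rot: [-1.8, -2.571, -0.004]
ft_force: [-5.0, 2.4, 7.0]
grip_width: 0.452
grip_force: 25.0
```

```bash
python3 -m inch '[[0,0,0,0,0,0],[0,0,0,0,0,0],[0,0,0,0,0,0]]' 64;  python3 -m inch '[[0,0,10,0,0,0],[0,0,30,0,0,0],[0,0,60,0,0,0],[0,0,100,0,0,0],[0,0,140,0,0,0],[0,0,160,0,0,0],[0,0,160,0,0,0]]'
python3 - <<'E'
from h import *
yaw=25.;ax=np.array([-s(35)*c(yaw),-s(35)*s(yaw),c(35)])
print(go((440,130,240),D,65)); b=np.array([587,251.7,45.5]);print((b+104*ax).round(1),(b+44*ax).round(1))
E
```

```text
time: 9.3
position: [0.4981, -0.1115, 0.0602]
tool_rot: [-1.8, -2.571, -0.002]
ft_force: [1.3, 0.1, -5.9]
grip_width: 0.693
grip_force: 0.0
time: 10.18
position: [0.4995, -0.1118, 0.2228]
tool_rot: [1.802, 2.573, 0.007]
ft_force: [0.4, 0.7, -5.3]
grip_width: 0.738
grip_force: 0.0
[-59.5, 241.8, 17.2, -0.2, 0.1, 45.0]
[532.9 226.5 130.7] [564.1 241.   81.5]
```

```bash
python3 -m inch '[[-15,50,10,0,0,10],[-30,110,17,0,0,20],[-45,170,17,0,0,30],[-59,225,17,0,0,40],[-59,242,17,0,0,45],[-59,242,17,0,0,45],[-59,242,17,0,0,45]]'
python3 - <<'E'
from h import *
yaw=25.;ax=np.array([-s(35)*c(yaw),-s(35)*s(yaw),c(35)])
b=np.array([587,251.7,45.5]);print(go(b+130*ax,-ax,115),go(b+104*ax,-ax,115))
p,d,K,T=cam("top");W=cloud(d,K,T);P=W.reshape(-1,3)
for x,y in((456.7,-21.4),(498.4,-111.5)):
    q=P[(np.hypot(P[:,0]*1000-x,P[:,1]*1000-y)<30)&(P[:,2]>.072)&(P[:,2]<.09)];print(len(q),cv2.minAreaRect((q[:,:2]*1000).astype(np.float32)),np.median(q[:,2]))
q=P[(np.hypot(P[:,0]-.434,P[:,1]+.08)<.14)&(P[:,2]>.031)&(P[:,2]<.039)];print(cv2.minAreaRect((q[:,:2]*1000).astype(np.float32)))
for x,y in((555,237),(592.7,157)):
    q=P[(np.hypot(P[:,0]*1000-x,P[:,1]*1000-y)<32)&(P[:,2]>.015)];h=q@ax;print(len(q));L=q[abs(h-np.percentile(h,98))<.004];print(L.mean(0)) if len(L) else 0
E
```

```text
time: 11.05
position: [0.4393, 0.129, 0.237]
tool_rot: [-0.684, -3.062, 0.001]
ft_force: [0.4, 0.5, -6.2]
grip_width: 0.738
grip_force: 0.0
[80.1, 91.2, -85.0, 0.0, -36.4, 48.6] [93.7, 97.5, -106.3, 0.0, -36.4, 48.6]
166 ((456.675537109375, -22.709819793701172), (37.93308639526367, 35.170413970947266), 88.84215545654297) 0.0771778119511417
163 ((495.3167724609375, -112.71723937988281), (37.87177658081055, 35.10215759277344), 89.12911224365234) 0.0773537665522821
((434.06103515625, -79.59996032714844), (200.13153076171875, 166.35833740234375), 19.955652236938477)
270
[0.55644964 0.23633573 0.09631021]
267
[0.59197708 0.15678389 0.09522169]
```

```bash
python3 -m inch '[[40,45,-10,0,-36.4,48.6],[70,70,-40,0,-36.4,48.6],[82,91,-70,0,-36.4,48.6],[82,91,-85,0,-36.4,48.6],[82,91,-85,0,-36.4,48.6],[82,91,-85,0,-36.4,48.6],[95.7,97,-106,0,-36.4,48.6],[95.7,97,-106,0,-36.4,48.6],[95.7,97,-106,0,-36.4,48.6]]'
python3 - <<'E'
from h import *
yaw=25.;ax=np.array([-s(35)*c(yaw),-s(35)*s(yaw),c(35)])
b=np.array([589,251.2,45.5]);print(go(b+44*ax,-ax,115))
E
```

```text
time: 12.22
position: [0.5353, 0.2267, 0.132]
tool_rot: [-0.552, 2.478, 0.173]
ft_force: [0.8, 1.6, -6.3]
grip_width: 0.731
grip_force: 0.0
[30.8, 13.8, -50.5, 0.0, 0.1, -0.1]
```

```bash
python3 -m inch '[[8,3.4,-13,0,0,0],[16,7,-26,0,0,0],[23,10,-38,0,0,0],[31,13.7,-50.5,0,0,0],[31,13.7,-50.5,0,0,0],[31,13.7,-50.5,0,0,0]]'; python3 -m inch '[[0,0,0,0,0,0],[0,0,0,0,0,0],[0,0,0,0,0,0],[0,0,0,0,0,0]]' 30 25;  python3 -m inch '[[-8,-3.6,12.3,0,0,0],[-16,-7.3,25,0,0,0],[-26,-12,41,0,0,0],[-36,-17,57,0,0,0],[-46,-21.5,72,0,0,0],[-56,-26,100,0,0,0],[-60,-30,130,0,0,0],[-60,-30,150,0,0,0],[-60,-30,150,0,0,0]]'
python3 - <<'E'
from h import *
print(go((430,120,220),D,65))
E
```

```text
time: 12.98
position: [0.5662, 0.2411, 0.082]
tool_rot: [-0.554, 2.476, 0.174]
ft_force: [0.9, 0.6, -4.5]
grip_width: 0.735
grip_force: 0.0
time: 13.48
position: [0.5662, 0.2412, 0.0815]
tool_rot: [-0.554, 2.477, 0.173]
ft_force: [-0.9, 1.1, -3.2]
grip_width: 0.452
grip_force: 25.0
time: 14.6
position: [0.507, 0.2105, 0.2324]
tool_rot: [-0.551, 2.475, 0.172]
ft_force: [0.2, 0.2, -6.5]
grip_width: 0.449
grip_force: 25.0
[-77.0, -90.5, -12.4, 0.1, 36.3, -48.5]
```

```bash
python3 -m inch '[[-20,-20,-5,0,36.3,-48.5],[-40,-40,-10,0,36.3,-48.5],[-60,-65,-12,0,36.3,-48.5],[-77,-90,-12,0,36.3,-48.5],[-77,-90,-12,0,36.3,-48.5],[-77,-90,-12,0,36.3,-48.5],[-77,-90,-12,0,36.3,-48.5],[-77,-90,-12,0,36.3,-48.5]]';python3 -m inch '[[15,-40,0,0,0,-10],[25,-90,0,0,0,-20],[20,-140,0,0,0,-30],[0,-190,0,0,0,-40],[-10,-235,-10,0,0,-45],[-19,-262,-30,0,0,-45],[-19,-262,-38,0,0,-45],[-19,-262,-38,0,0,-45],[-19,-262,-38,0,0,-45]]'
python3 - <<'E'
from h import *
S=ctrl.get_state();print(go((411.5,-142.8,64.5),D,20),S['position'],S['joint_positions'].round(2))
E
```

```text
time: 15.6
position: [0.4283, 0.121, 0.2183]
tool_rot: [-0.674, -3.067, 0.0]
ft_force: [0.2, 0.4, -5.4]
grip_width: 0.454
grip_force: 25.0
time: 16.73
position: [0.4108, -0.1395, 0.1818]
tool_rot: [-1.796, -2.577, -0.003]
ft_force: [-0.4, 1.2, -5.9]
grip_width: 0.452
grip_force: 25.0
[0.7, -3.3, -117.3, -0.1, 0.1, -0.3] [ 0.41079041 -0.13945488  0.1818025 ] [ 0.1  -0.11  0.16  2.03  0.02  1.22  0.6 ]
```

```bash
python3 -m inch '[[0,-2.5,-25,0,0,0],[0,-2.5,-50,0,0,0],[0,-2.5,-70,0,0,0],[0,-2.5,-90,0,0,0],[0,-2.5,-103,0,0,0],[0,-2.5,-112,0,0,0],[0,-2.5,-115,0,0,0],[0,-2.5,-117,0,0,0],[0,-2.5,-117,0,0,0],[0,-2.5,-117,0,0,0]]';  python3 -m inch '[[0,0,-1,0,0,0],[0,0,-2,0,0,0],[0,0,-2,0,0,0],[0,0,-2,0,0,0]]'
```

```text
time: 17.98
position: [0.4103, -0.1434, 0.0645]
tool_rot: [-1.799, -2.574, -0.002]
ft_force: [0.4, 0.4, -5.7]
grip_width: 0.451
grip_force: 25.0
time: 18.48
position: [0.41, -0.1433, 0.0622]
tool_rot: [-1.799, -2.574, -0.002]
ft_force: [0.5, 0.4, -6.4]
grip_width: 0.451
grip_force: 25.0
```

```bash
python3 -m inch '[[0,0,-0.7,0,0,0],[0,0,-1.4,0,0,0],[0,0,-1.4,0,0,0],[0,0,-1.4,0,0,0]]'
```

```text
time: 18.98
position: [0.4102, -0.1435, 0.0616]
tool_rot: [-1.799, -2.574, -0.002]
ft_force: [-2.9, 1.2, 5.6]
grip_width: 0.454
grip_force: 25.0
```

```bash
python3 -m inch '[[0,0,0,0,0,0],[0,0,0,0,0,0],[0,0,0,0,0,0]]' 60;  python3 -m inch '[[0,0,10,0,0,0],[0,0,30,0,0,0],[0,0,60,0,0,0],[0,0,100,0,0,0],[0,30,140,0,0,0],[0,90,160,0,0,20],[0,150,160,0,0,20],[0,210,160,0,0,20],[0,240,160,0,0,20],[0,240,160,0,0,20]]'
python3 - <<'E'
from h import *
p,d,K,T=cam("top");W=cloud(d,K,T);P=W.reshape(-1,3)
cv2.imwrite("pics/top3.png",cv2.convertScaleAbs(p[110:290,130:480,::-1].repeat(2,0).repeat(2,1),alpha=1.5))
for x,y in((456.7,-21.4),(496,-112.5),(409,-144)):
    q=P[(np.hypot(P[:,0]*1000-x,P[:,1]*1000-y)<30)&(P[:,2]>.072)&(P[:,2]<.09)];print(len(q),cv2.minAreaRect((q[:,:2]*1000).astype(np.float32)),np.median(q[:,2]))
def rr(q):return cv2.minAreaRect((q[:,:2]*1000).astype(np.float32))
q=P[(np.hypot(P[:,0]-.434,P[:,1]+.08)<.14)&(P[:,2]>.031)&(P[:,2]<.039)];print(rr(q))
q=P[(np.hypot(P[:,0]-.434,P[:,1]+.08)<.075)&(P[:,2]>.107)&(P[:,2]<.12)];print(rr(q))
q=P[(np.hypot(P[:,0]-.44,P[:,1]+.392)<.15)&(P[:,2]>.046)&(P[:,2]<.06)];print(rr(q))
E
```

```text
time: 19.35
position: [0.4098, -0.1432, 0.0604]
tool_rot: [-1.799, -2.574, -0.002]
ft_force: [0.7, 1.4, -5.1]
grip_width: 0.664
grip_force: 0.0
time: 20.6
position: [0.4097, 0.0992, 0.2214]
tool_rot: [-1.317, -2.851, -0.002]
ft_force: [0.7, 0.9, -5.5]
grip_width: 0.689
grip_force: 0.0
167 ((456.706298828125, -22.741682052612305), (37.9334716796875, 35.17891311645508), 88.6074447631836) 0.07752455198828723
163 ((495.37432861328125, -112.58953094482422), (37.55632781982422, 35.26826858520508), 89.25423431396484) 0.07723087045489274
173 ((407.05035400390625, -142.95545959472656), (37.77322769165039, 37.934513092041016), 88.91435241699219) 0.07694574644267638
((433.94158935546875, -79.4688949584961), (200.0769805908203, 166.0746307373047), 19.92683982849121)
((434.2222595214844, -79.33073425292969), (121.37655639648438, 14.3292818069458), 20.043039321899414)
((438.5974426269531, -392.3883361816406), (176.09706115722656, 207.8045196533203), 79.18880462646484)
```

View pics/top3.png

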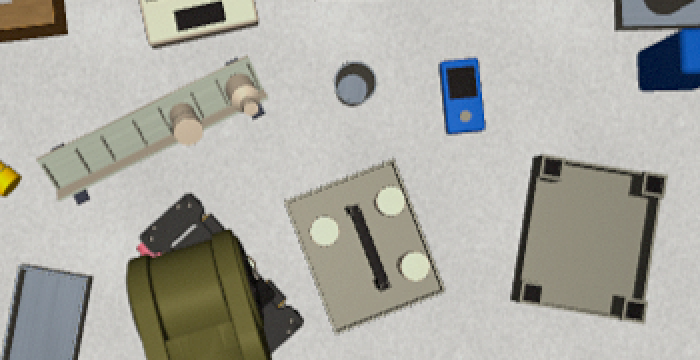

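The caddy now holds three pots, at (323,231), (390,201) and (414,266) in the crop. Two items remain in the rack, a pot at (186,125) and the dropper at (240,92). The crate at (590,240) is clear.

```bash
python3 -c "
from h import *
print(go((441.5,-78,160),D,110),go((441.5,-78,98),D,110))"
```

```text
[31.5, -175.3, -61.3, -0.0, -0.1, 69.8] [31.5, -175.3, -123.3, -0.0, -0.1, 69.8]
```

```bash
python3 -m inch '[[5,-30,0,0,0,10],[10,-60,0,0,0,20],[15,-90,0,0,0,30],[20,-120,0,0,0,40],[25,-150,0,0,0,50],[31.5,-175,-20,0,0,60],[31.5,-175,-40,0,0,70],[31.5,-175,-61,0,0,70],[31.5,-175,-61,0,0,70],[31.5,-175,-61,0,0,70]]' 40 45; python3 -c "
from h import *
print(go((441.5,-78,98),D,110),ctrl.get_state()['grip_width'])"
```

```text
time: 21.9
position: [0.4418, -0.0791, 0.1607]
tool_rot: [0.546, -3.093, 0.001]
ft_force: [0.4, 1.5, -5.1]
grip_width: 0.461
grip_force: 0.0
[-0.3, 1.1, -62.7, 0.0, -0.0, -0.0] 0.4610483624058797
```

```bash
python3 -m inch '[[0,1,-15,0,0,0],[0,1,-30,0,0,0],[0,1,-45,0,0,0],[0,1,-55,0,0,0],[0,1,-62.5,0,0,0],[0,1,-62.5,0,0,0],[0,1,-62.5,0,0,0]]'; python3 -m inch '[[0,0,0,0,0,0],[0,0,0,0,0,0],[0,0,0,0,0,0],[0,0,0,0,0,0],[0,0,0,0,0,0]]' 8 45
```

```text
time: 22.78
position: [0.4419, -0.0773, 0.0976]
tool_rot: [0.548, -3.092, 0.0]
ft_force: [1.2, 1.2, -4.4]
grip_width: 0.46
grip_force: 0.0
time: 23.4
position: [0.4417, -0.0776, 0.0974]
tool_rot: [0.548, -3.092, 0.001]
ft_force: [1.1, -0.1, -4.9]
grip_width: 0.156
grip_force: 45.0
```

```bash
python3 -m inch '[[0,0,2,0,0,0],[0,0,5,0,0,0],[0,0,9,0,0,0],[0,0,14,0,0,0],[0,0,21,0,0,0],[0,0,30,0,0,0],[0,0,40,0,0,0],[0,0,52,0,0,0],[0,0,64,0,0,0],[0,0,75,0,0,0],[0,0,82,0,0,0],[0,0,85,0,0,0],[0,0,85,0,0,0],[0,0,85,0,0,0]]'
python3 - <<'E'
from h import *
S=ctrl.get_state();print(S['position'],S['torque'])
p,d,K,T=cam("top");W=cloud(d,K,T);P=W.reshape(-1,3)
q=P[(np.hypot(P[:,0]-.434,P[:,1]+.08)<.15)&(P[:,2]>.108)&(P[:,2]<.128)];q=q[p.reshape(-1,3)[(np.hypot(P[:,0]-.434,P[:,1]+.08)<.15)&(P[:,2]>.108)&(P[:,2]<.128)].max(1)>50]
print(len(q),cv2.minAreaRect((q[:,:2]*1000).astype(np.float32)))
b=q-q.mean(0);print(np.linalg.svd(b,full_matrices=False)[2][2],q.mean(0))
p,*_=cam("scene");cv2.imwrite("pics/sc4.png",cv2.convertScaleAbs(p[90:260,130:340,::-1].repeat(3,0).repeat(3,1),alpha=1.6))
E
```

```text
time: 25.15
position: [0.4412, -0.0773, 0.1818]
tool_rot: [0.548, -3.091, -0.0]
ft_force: [0.8, 1.8, -10.8]
grip_width: 0.154
grip_force: 45.0
[ 0.44119554 -0.0772866   0.18183746] [ 0.09662672  0.10483188 -0.00309963]
230 ((433.46929931640625, -78.50975036621094), (200.13458251953125, 165.7955780029297), 20.103288650512695)
[-4.81346781e-03  9.61054957e-04 -9.99987953e-01] [ 0.47214005 -0.04663315  0.1184679 ]
```

View pics/sc4.png

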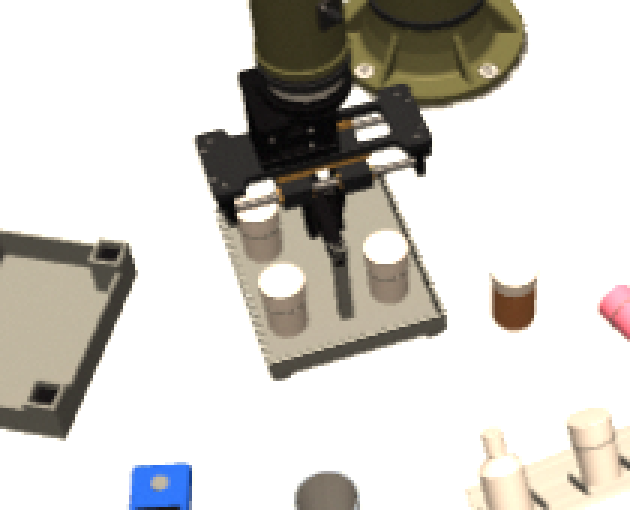

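The loaded caddy is lifted and level, with the three pots upright at (262,230), (285,300) and (387,265). The crate sockets are visible at (107,255) and (45,393).

```bash
python3 -m inch '[[0,-5,0,0,0,-0.5],[0,-15,0,0,0,-1.5],[0,-30,0,0,0,-3],[1,-50,0,0,0,-5],[1,-73,0,0,0,-7.2],[2,-97,0,0,0,-9.5],[2,-122,0,0,0,-12],[2,-147,0,0,0,-14.5],[3,-172,0,0,0,-17],[3,-197,0,0,0,-19.5],[4,-222,0,0,0,-22],[4,-245,0,0,0,-24],[5,-266,0,0,0,-26],[5,-284,0,0,0,-28],[5,-298,0,0,0,-29.5],[5,-308,0,0,0,-30.4],[5,-314,0,0,0,-30.9],[5,-317,0,0,0,-30.9],[5,-317,0,0,0,-30.9],[5,-317,0,0,0,-30.9]]';python3 - <<'E'
from h import *
S=ctrl.get_state();print(S['position'],S['torque'])
p,d,K,T=cam("top");W=cloud(d,K,T);P=W.reshape(-1,3)
m=(np.hypot(P[:,0]-.4386,P[:,1]+.392)<.15)&(P[:,2]>.108)&(P[:,2]<.128)&(p.reshape(-1,3).max(1)>50);q=P[m]
print(len(q),cv2.minAreaRect((q[:,:2]*1000).astype(np.float32)))
b=q-q.mean(0);print(np.linalg.svd(b,full_matrices=False)[2][2],q.mean(0))
cv2.imwrite("pics/t5.png",cv2.convertScaleAbs(p[150:310,340:510,::-1].repeat(3,0).repeat(3,1),alpha=1.6))
E
```

```text
time: 27.75
position: [0.4467, -0.3938, 0.1823]
tool_rot: [-0.294, -3.126, -0.001]
ft_force: [1.5, 1.8, -10.8]
grip_width: 0.156
grip_force: 45.0
[ 0.44670923 -0.39378382  0.18229154] [0.05921841 0.02247669 0.050871  ]
394 ((439.3673095703125, -392.1316833496094), (166.92984008789062, 200.30172729492188), 79.19921875)
[-0.00428633  0.00492689 -0.99997868] [ 0.43992641 -0.37712825  0.11911083]
```

View pics/t5.png

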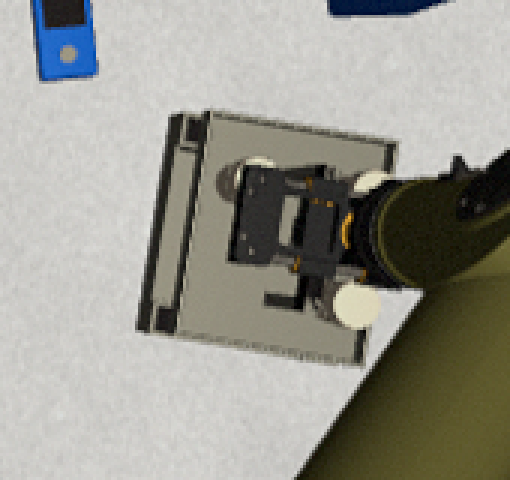

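The caddy is aligned over the crate. The sideways offset in the picture is only parallax, and the rectangle measurement agrees within 1 mm.

```bash
python3 -m inch '[[-1,0,-2,0,0,0],[-1,0,-5,0,0,0],[-1,0,-9,0,0,0],[-1,0,-14,0,0,0],[-1,0,-19,0,0,0],[-1,0,-24,0,0,0],[-1,0,-29,0,0,0],[-1,0,-33,0,0,0],[-1,0,-36,0,0,0],[-1,0,-38,0,0,0],[-1,0,-40,0,0,0],[-1,0,-41.5,0,0,0],[-1,0,-41.5,0,0,0],[-1,0,-41.5,0,0,0]]'; python3 -m inch '[[0,0,-1,0,0,0],[0,0,-2,0,0,0],[0,0,-2,0,0,0],[0,0,-2,0,0,0]]'
```

```text
time: 29.55
position: [0.4456, -0.3944, 0.1409]
tool_rot: [-0.295, -3.126, -0.001]
ft_force: [0.8, 0.5, -12.4]
grip_width: 0.156
grip_force: 45.0
time: 30.05
position: [0.4455, -0.3943, 0.1388]
tool_rot: [-0.296, -3.126, -0.001]
ft_force: [-0.3, 0.7, -11.8]
grip_width: 0.155
grip_force: 45.0
```

```bash
python3 -m inch '[[0,0,-0.8,0,0,0],[0,0,-1.6,0,0,0],[0,0,-2.2,0,0,0],[0,0,-2.2,0,0,0],[0,0,-2.2,0,0,0]]'
```

```text
time: 30.68
position: [0.4456, -0.3943, 0.1375]
tool_rot: [-0.295, -3.126, -0.001]
ft_force: [-2.8, 4.7, -1.1]
grip_width: 0.158
grip_force: 45.0
```

Seated: the z reading stopped at 137.5 mm, as expected. Next I release to a small opening, retreat straight up, and check.

```bash
python3 -m inch '[[0,0,0,0,0,0],[0,0,0,0,0,0],[0,0,0,0,0,0]]' 36; python3 -m inch '[[0,0,5,0,0,0],[0,0,20,0,0,0],[0,0,45,0,0,0],[0,0,80,0,0,0],[-10,40,110,0,0,0],[-10,90,120,0,0,0],[-10,150,120,0,0,0],[-10,210,120,0,0,0],[-10,260,120,0,0,0],[-10,260,120,0,0,0],[-10,260,120,0,0,0]]'
python3 - <<'E'
from h import *
p,d,K,T=cam("top");W=cloud(d,K,T);P=W.reshape(-1,3)
N=np.hypot(P[:,0]-.4386,P[:,1]+.3924)
for a,b in((.07,.08),(.146,.158)):
    q=P[(N<.15)&(P[:,2]>a)&(P[:,2]<b)];print(np.median(q[:,2]),cv2.minAreaRect((q[:,:2]*1000).astype(np.float32)))
q=P[(N<.1)&(P[:,2]>.108)&(P[:,2]<.125)]
k=cv2.kmeans((q*1000).astype(np.float32),3,None,(3,50,.1),5,2)[2];print(k)
cv2.imwrite("pics/t6.png",cv2.convertScaleAbs(p[110:290,130:500,::-1].repeat(2,0).repeat(2,1),alpha=1.5))
E
```

```text
time: 31.05
position: [0.4458, -0.3947, 0.1367]
tool_rot: [-0.296, -3.127, 0.0]
ft_force: [0.8, 0.3, -5.4]
grip_width: 0.378
grip_force: 0.0
time: 32.42
position: [0.4357, -0.135, 0.2576]
tool_rot: [-0.296, -3.128, 0.0]
ft_force: [0.5, 0.9, -5.5]
grip_width: 0.417
grip_force: 0.0
0.07488130785675173 ((437.86737060546875, -393.27740478515625), (167.35910034179688, 200.63143920898438), 79.41744995117188)
0.15182310499349816 ((438.2240295410156, -392.54840087890625), (16.098180770874023, 121.61571502685547), 78.89891815185547)
[[ 382.09497  -429.2389    116.85212 ]
 [ 487.36664  -357.00403   116.98287 ]
 [ 473.51236  -451.15842   116.748474]]
```

View pics/t6.png

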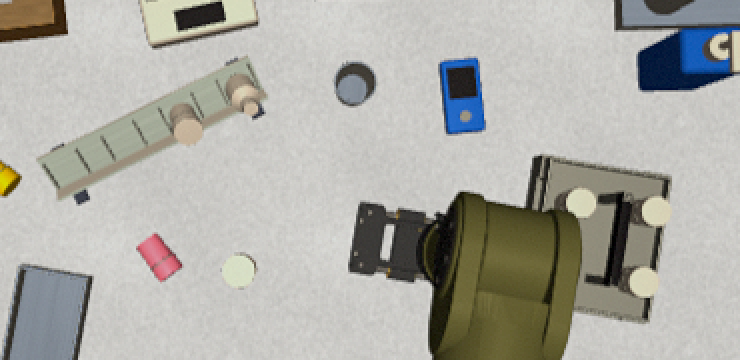

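The caddy is seated: the rim is at 75 mm, the handle at 152 mm, and the centre is within 1 mm. The three pots stand at (581,203), (655,211) and (642,281) with lids at 117 mm. The rack's pot and the bystanders look unmoved.

```bash
python3 -c "
from h import *
print(ctrl.close_job())"
```

```text
the job is handed in; nothing more can be done
None
```

The job is handed in: the caddy sits level in the crate with all four feet down and three upright pots, and the last pot and dropper bottle are still in the rack; I have not seen the judge's verdict.

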